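# Mesh the kneading blade on the processor's drive and hold it home

## Task

Fit the kneading blade (the white attachment with two bent paddle arms) on the food processor: lift it by its knob, set it upright over the drive spindle, turn it until the splines mesh and slide it fully home, pressing the sprung seat ring down. Leave the slicing disc standing where it is. Finish while still gripping the blade's knob and pressing it down against the spring, without letting go.

Things in the scene. Friction and masses are not known exactly. Their poses are not given: they have to be found in the camera images.
- processor: motor base of a food processor without its bowl, fixed: white round housing 160 mm across at the foot, 140 mm at its flat top, 90 mm high. A grey speed knob stands out of its side towards its own -x; three small lugs stand 6 mm above the top, 64 mm from the axis. Origin on the axis at worktop height, z up.
- spindle: steel drive spindle upright in the centre of the housing's top; origin on its axis level with that top (90 mm above the worktop), z up. Four splines in a cross along its own x and y (same every quarter turn), 6 mm thick, 14 mm out from the axis, up to 34 mm above the origin, tapering to 3 mm thick at 40 mm. It stands at any angle and turns only stiffly (0.1 N m).
- spindle_tip (a point): ball end of the spindle's round pilot, 50 mm above the housing's top and 10 mm above the spline tops, on the axis; the pilot is 9 mm in diameter and enters the blade's socket first.
- seat (a joint): grey sprung seat ring, 52 mm outside and 36 mm inside diameter, round the foot of the spindle; value = how far it is pressed down, m. At 0 its top stands 14 mm above the housing's top, at its stop (0.010) 4 mm. It starts down at about 3.5 N, reaches the stop at 10.5 N and springs back when released.
- kneader: loose kneading blade, white plastic, about 0.15 kg, standing upright, 104 mm high; origin at the centre of its underside, z up its axis. Hub 54 mm in diameter up to 54 mm. Two paddle arms along its own +x and -x, bent at the ends, 10 to 38 mm above the underside, reach 64 mm from the axis.
- kneader_knob (a point): grip point on the axis of the kneading blade's round knob, 80 mm above the underside; the knob is 30 mm in diameter from 64 to 101 mm (flaring below that to the hub).
- kneader_socket (a point): mouth of the blade's 50 mm deep socket, at the centre of its underside: four slots 9 mm wide along the blade's own x and y, out to 18 mm from the axis. It meshes at any quarter turn with x along a spline (within 0.2 rad), otherwise it sits on the spline tops 40 mm above the housing. Home, it lies on the pressed seat, 4 mm above the housing.
- slicer: the other attachment, to be left alone: same white hub and knob, 104 mm high, but with a flat round steel disc 116 mm in diameter at 30 mm height instead of paddle arms; loose, standing upright. Origin at the centre of its underside.
Not all that is in view belongs to the job. Leave any purple look-alike of the kneader alone.

How it is judged:
By the outcome, as a careful person would: the job done as asked, in the order asked, and still so for the second after the job is handed in, while the arm keeps its last pose, push and grip.
It also fails if it takes over 42 s, if anything falls off the work surface, if the arm or the gripper's body presses on something with over 40 N, if the wrist force passes 120 N, or if a joint passes its speed limit or range.

## Robot

A 6-joint arm with a two-finger parallel gripper is mounted at the origin on a cart in front of the work surface, level with it; the furniture and walls round the work are solid. World frame = base frame: x ahead of the robot, y to its left, z up, the work surface at z = 0. Lengths are in m, angles in rad, forces in N, time in s.
With the tool pointing down it reaches from about 0.35 to 0.85 m from the base axis. Payload 8.1 kg.
Tool frame: the origin (TCP) lies midway between the tips of the shut fingers; the grasp point (between the pads) lies 19 mm behind it (robot.grip_point_offset is the distance from the TCP to the grasp point, in m); z points along the fingers, y is the line along which they close (so a half turn about z gives the same grasp; the last joint's range is limited). The gripper opens to 93 mm and grips with 3 to 60 N. Pads are 15 mm wide; open, the fingers measure 128 mm over their backs; the gripper's body (75 mm by 188 mm) begins 65 mm behind the grasp point.
Start: joints at [1.027, 0.13, 1.488, -0, 1.523, -0.085], TCP at [0.266, 0.538, 0.219] pointing down, gripper open.
Joint ranges: [-2.96, 2.96], [-0.89, 2.26], [0.02, 2.5], [-1.34, 4.48], [0, 2.73], [-2.66, 2.66]. Speed limits (rad/s): [2.39, 2.39, 2.79, 3.14, 3.14, 3.14].

## Interface

Orientations are given as a rotation vector (axis times angle).
In Python, from plant import robot, read_camera, job gives the robot as it stands.
- The arm moves only by the shell command python3 -m inch 'ROWS' [FORCE]. ROWS is JSON, one flat list of numbers, 5 for each row, row after row: the shift along the world's x, y, z in mm, then the turn about the world's z in degrees, then the opening in per cent of the stroke, from 0 (shut) to 100 (fully open). In form: [dx, dy, dz, yaw, hand, dx, dy, dz, yaw, hand, ...]. A call has 1 to 10 rows; each row is the pose to reach, as a shift and turn from the pose commanded when the call began; what a row does not reach only later rows make up. A row lasts 1/12 s, in which the tool goes at most 41.7 mm and 7.16 degrees, less where a joint would pass 70% of its speed; a pose out of reach is approached as far as the arm can. A call with a gripper value outside its range is refused whole. The fingers move at their own pace and stop on an object; FORCE is the grip in N (left out, the last holds). Time passes only in rows, so rows that repeat a pose let the fingers close. It gives the time, the measured TCP pose, the force, the opening and the grip force at its end, in the units of the state.
- robot.read_state(): the state, without advancing time (a new reading comes with each control period).
- read_camera(name): name is "scene" or "top"; returns a dict with "image" (480x640x3 uint8, blue, green, red), "K" (3x3 intrinsics, pixels), "D" ([k1, k2, p1, p2, k3] as OpenCV has them; the pictures are not rectified), "extrinsics" (4x4, takes a point from world to camera coordinates). Camera axes: x right, y down, z forward; pixel columns grow to the right and rows downward; lengths in m; the calibration is good to about 2 mm. A picture is of the moment at which its call begins. There is no depth.
- job.close_job(): hands the job in; it is judged then, once.
The state is a dict: "t": time; "q": joint angles; "dq": joint speeds; "joint_torque": joint torques, N m; "tool_pos": TCP position; "orientation": TCP orientation; "force": force on the tool from outside, world axes, zero at the start; "wrist_torque": the same for the moment, N m; "opening": finger opening in m; "gripper_force": force on a finger pad.
Only numpy, scipy, OpenCV 4.12 (cv2) and the standard library are available. Lean on these libraries where they do the work, as an engineer would, in place of code of your own. Each camera call takes 0.05 s, during which the arm holds its last target. There are 200 camera calls.

## Working session

There is one attempt and no reset: what is moved stays moved. The work goes in short steps, Python scripts to look and compute and a shell command to move; the robot and the scene stay as the last step left them, time stands still between calls to the robot, and variables do not carry over. Pictures are saved under pics/ and viewed, at most 10 in all, crops included, and the job is handed in when it is done.

```bash
mkdir -p pics; python3 - <<'E'
from plant import robot, read_camera
import cv2
for n in("scene","top"):
    c=read_camera(n); cv2.imwrite(f"pics/{n}0.png",c["image"]); print(n,c["K"],c["D"],c["extrinsics"])
s=robot.read_state();print(s["t"],s["tool_pos"],s["orientation"],s["opening"],s["force"])
E
```

```text
scene [[550.08980102   0.         315.00194439]
 [  0.         550.08980102 241.67645446]
 [  0.           0.           1.        ]] [-0.15089148  0.          0.          0.          0.        ] [[ 0.70922727 -0.70492646 -0.00868181 -0.44222841]
 [-0.29395779 -0.28451308 -0.91249171  0.2746323 ]
 [ 0.64076946  0.64971609 -0.40900306  1.04375177]
 [ 0.          0.          0.          1.        ]]
top [[473.27993592   0.         326.35858145]
 [  0.         473.27993592 243.96646505]
 [  0.           0.           1.        ]] [0.02221444 0.         0.         0.         0.        ] [[-2.57861676e-02 -9.99662852e-01 -3.04227628e-03  1.51661784e-02]
 [-9.96645068e-01  2.59445576e-02 -7.76240195e-02  6.24787280e-01]
 [ 7.76767792e-02  1.03044367e-03 -9.96978062e-01  1.29307499e+00]
 [ 0.00000000e+00  0.00000000e+00  0.00000000e+00  1.00000000e+00]]
0.1 [0.26542472 0.53751894 0.21769533] [-7.14247838e-01 -3.05876078e+00  2.53117018e-03] 0.09295974045506271 [-1.21326263  0.14758057 -0.47750357]
```

View pics/scene0.png

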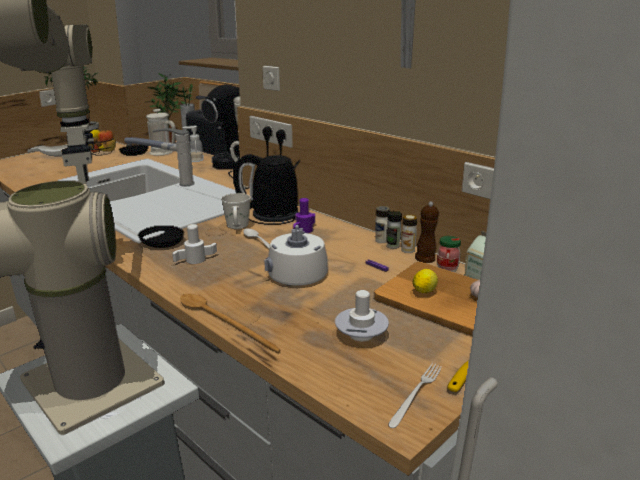

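View pics/top0.png

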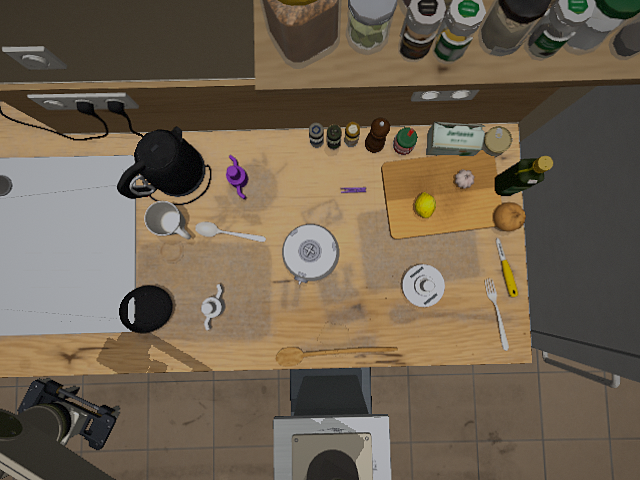

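Candidates for the kneader in the top view: the white one with two bent arms at (212,307), the purple one at (236,177), and the white one with a flat disc at (424,285), which is the slicer. The one at (212,307) fits: it is white and has paddle arms. The processor is at (311,252). I'll confirm with an enlarged crop.

```bash
cat > h.py <<'E'
import numpy as np, cv2
from plant import robot, read_camera
def ray(c,uv,z):
    "world point at height z seen at pixel uv"
    n=cv2.undistortPoints(np.array([[uv]],float),c["K"],np.array(c["D"]))[0,0]
    E=np.array(c["extrinsics"]);R,t=E[:3,:3],E[:3,3]
    d=R.T@np.array([*n,1]);o=-R.T@t
    return o+d*(z-o[2])/d[2]
def proj(c,P):
    E=np.array(c["extrinsics"])
    return cv2.projectPoints(np.atleast_2d(np.array(P,float)),cv2.Rodrigues(E[:3,:3])[0],E[:3,3],c["K"],np.array(c["D"]))[0][:,0]
E
python3 - <<'E'
from h import *
c=read_camera("top");im=c["image"]
a=cv2.resize(im[277:337,182:242],(480,480),interpolation=cv2.INTER_CUBIC)   # 8x
b=cv2.resize(im[237:267,291:331],(320,240),interpolation=cv2.INTER_CUBIC)  # 8x
d=cv2.resize(im[217:287,276:346],(320,320),interpolation=cv2.INTER_CUBIC)
o=np.zeros((560,800,3),np.uint8);o[:480,:480]=a;o[:240,480:]=b;o[240:,480:]=d
cv2.imwrite("pics/crop1.png",o)
print(ray(c,(212,307),.1),ray(c,(311,252),.13))
E
```

```text
[0.46285859 0.29964534 0.1       ] [0.59716595 0.03864662 0.13      ]
```

View pics/crop1.png

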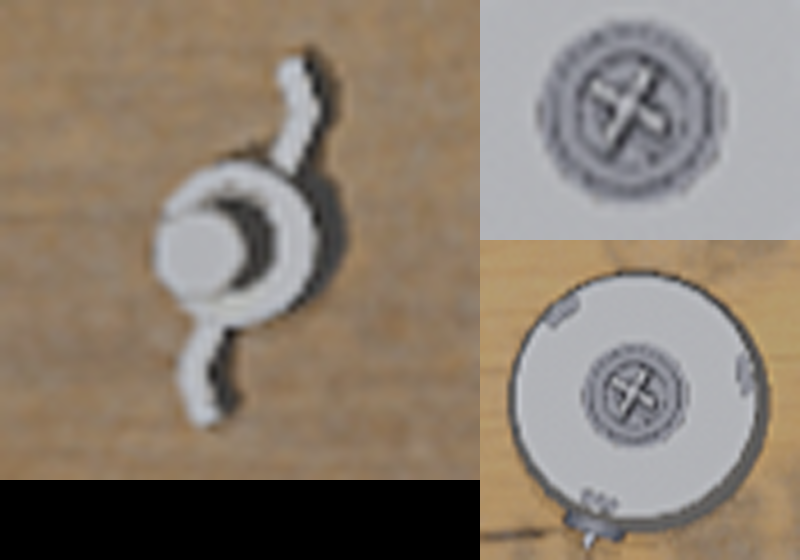

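Confirmed: white hub, knob and two bent arms, so this is the kneader (knob top at about (206.6,308), slots near yaw -26°). The spindle cross is visible, with its arms near yaw -29°. Next I'll refine with both cameras and a model overlay.

```bash
python3 - <<'E'
from h import *
c=read_camera("top");im=c["image"]; s=read_camera("scene")
# crop px -> image px
f=lambda x,y,x0,y0:((x+.5)/8-.5+x0,(y+.5)/8-.5+y0)
K=lambda x,y:f(x,y,182,277); S=lambda x,y:f(x-480,y,291,237)
kt=ray(c,K(200,250),.103); hub=ray(c,K(238,244),.054)
tips=[ray(c,K(292,65),.038),ray(c,K(205,415),.038)]
print("knob",kt,"hub",hub,"tips mid",(tips[0]+tips[1])/2)
sp=ray(c,S(628,105),.13); ring=ray(c,S(633,110),.104); print("sp",sp,"ring",ring)
print("housing", ray(c,((638-480)/320*70+276-.5,(398-240)/320*70+217-.5),.09))
yaw=lambda p,q:np.degrees(np.arctan2(*(q-p)[1::-1]))
print("spl",[yaw(ray(c,S(*a),.13),ray(c,S(*b),.13))%90 for a,b in(((585,85),(665,130)),((645,70),(605,140)))])
kn=(tips[0]+tips[1])/2
print("arms",[yaw(kn,ray(c,K(*a),.038)) for a in((285,160),(310,115),(292,65))])
# scene reprojection check
print("scene knob/spindle tip",proj(s,[[*kt[:2],.103],[*sp[:2],.14]]))
a=cv2.resize(s["image"][215:275,165:225],(480,480),interpolation=cv2.INTER_CUBIC)
b=cv2.resize(s["image"][220:260,277:317],(320,320),interpolation=cv2.INTER_CUBIC)
o=np.zeros((480,800,3),np.uint8);o[:,:480]=a;o[:320,480:]=b
cv2.imwrite("pics/crop2.png",o)
E
```

```text
knob [0.46129812 0.31295958 0.103     ] hub [0.46051988 0.3127166  0.054     ] tips mid [0.4612381 0.3129946 0.038    ]
sp [0.603217   0.04346231 0.13      ] ring [0.60327369 0.04285465 0.104     ]
housing [0.6021785  0.04242345 0.09      ]
spl [np.float64(59.14722544786905), np.float64(58.950564458746015)]
arms [np.float64(-25.263345640631858), np.float64(-26.956958484085124), np.float64(-14.437844555384524)]
scene knob/spindle tip [[192.5699584  225.67175643]
 [296.84576251 224.87861418]]
```

View pics/crop2.png

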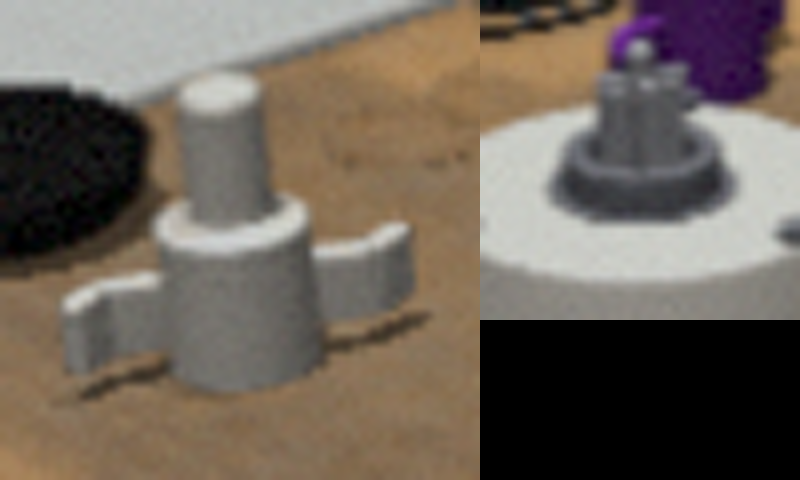

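The scene view agrees with the top view: the knob top is at about (192,226) and the pilot tip at about (296.5,225.5), both within 1 px. Knob (0.461, 0.313), spindle (0.603, 0.043); the blade needs about -4.5° of turn. I'm going above the blade.

```bash
python3 -m inch '[20,-23,0,0,100, 42,-48,0,0,100, 64,-73,0,0,100, 86,-98,0,0,100, 108,-124,0,0,100, 130,-150,0,0,100, 152,-175,0,0,100, 174,-200,0,0,100, 195,-225,0,0,100, 195,-225,0,0,100]' 60; python3 - <<'E'
from h import *
o=np.zeros((480,800,3),np.uint8)
c=read_camera("top");o[:,:400]=cv2.resize(c["image"][258:354,172:252],(400,480),interpolation=cv2.INTER_CUBIC)
s=read_camera("scene");o[:,400:]=cv2.resize(s["image"][155:275,145:245],(400,480),interpolation=cv2.INTER_CUBIC)
cv2.imwrite("pics/above.png",o);print(robot.read_state()["tool_pos"])
E
```

```text
t: 1.08
tool_pos: [0.4639, 0.3086, 0.2186]
orientation: [0.721, 3.056, -0.002]
force: [0.1, 0.2, 0.2]
opening: 0.0931
gripper_force: 0.0
[0.46130905 0.31196527 0.21849824]
```

View pics/above.png

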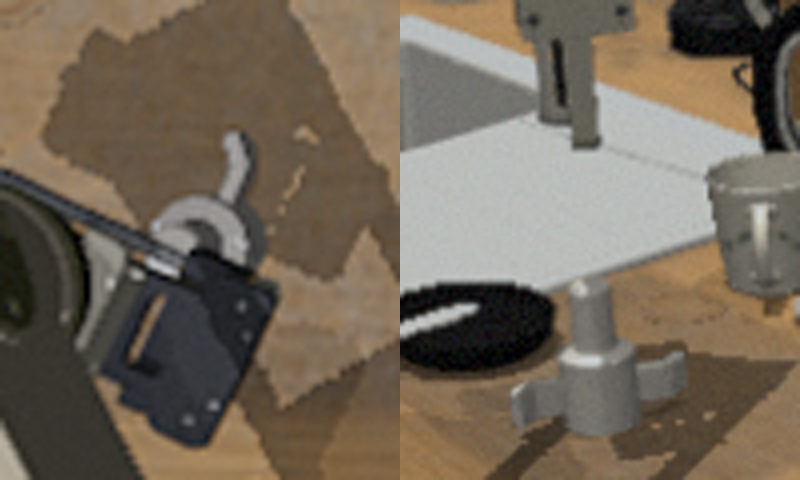

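The open fingers hang centred over the knob (right half: fingers about (552,120) and (585,145), knob (590,290)). The way is clear, so I'm going down and gripping.

```bash
python3 -m inch '[0,1,-20,0,100, 0,1,-45,0,100, 0,1,-70,0,100, 0,1,-95,0,100, 0,1,-115,0,100, 0,1,-130,0,100, 0,1,-142,0,100, 0,1,-150,0,100, 0,1,-155,0,100, 0,1,-155,0,100]' 60; python3 -m inch '[0,0,0,0,35, 0,0,0,0,25, 0,0,0,0,20, 0,0,0,0,20, 0,0,0,0,20, 0,0,0,0,20, 0,0,0,0,20, 0,0,0,0,20]' 60
```

```text
t: 2.02
tool_pos: [0.4601, 0.3142, 0.0629]
orientation: [-0.713, -3.059, 0.001]
force: [1.1, 0.5, 0.7]
opening: 0.0931
gripper_force: 0.0
t: 2.68
tool_pos: [0.4607, 0.3139, 0.0637]
orientation: [0.714, 3.059, 0.0]
force: [0.9, 0.1, 0.3]
opening: 0.0441
gripper_force: 0.0
```

```bash
python3 -m inch '[0,0,0,0,15, 0,0,0,0,10, 0,0,0,0,10, 0,0,0,0,10, 0,0,0,0,10, 0,0,0,0,10, 0,0,0,0,10, 0,0,0,0,10]' 60
```

```text
t: 3.35
tool_pos: [0.4607, 0.314, 0.0635]
orientation: [-0.714, -3.059, 0.0]
force: [-0.2, 0.1, -0.8]
opening: 0.029
gripper_force: 60.0
```

Gripped at 29 mm and 60 N. Lifting, then going towards the spindle with -4° of turn.

```bash
python3 -m inch '[0,0,5,0,10, 0,0,15,0,10, 0,0,35,0,10, 0,0,60,0,10, 0,0,85,0,10, 0,0,110,0,10, 0,0,130,0,10, 0,0,145,0,10, 0,0,155,0,10, 0,0,160,0,10]' && python3 -m inch '[10,-19,0,0,10, 25,-48,0,0,10, 42,-79,0,0,10, 59,-112,0,-1,10, 76,-145,0,-2,10, 93,-177,0,-3,10, 110,-209,0,-4,10, 125,-238,0,-4,10, 137,-260,0,-4,10, 142,-270,0,-4,10]' && python3 -m inch '[0,0,0,0,10, 0,0,0,0,10, 0,0,0,0,10]'; python3 - <<'E'
from h import *
o=np.zeros((600,800,3),np.uint8)
c=read_camera("top");o[:,:400]=cv2.resize(c["image"][207:297,281:341],(400,600),interpolation=cv2.INTER_CUBIC)
s=read_camera("scene");o[:,400:]=cv2.resize(s["image"][140:290,247:347],(400,600),interpolation=cv2.INTER_CUBIC)
cv2.imwrite("pics/over.png",o);print(robot.read_state()["tool_pos"])
E
```

```text
t: 4.18
tool_pos: [0.4614, 0.3144, 0.2263]
orientation: [0.714, 3.057, 0.003]
force: [-0.8, 0.2, -2.5]
opening: 0.029
gripper_force: 60.0
t: 5.02
tool_pos: [0.6033, 0.0406, 0.2225]
orientation: [-0.825, -3.03, 0.002]
force: [-1.0, 0.5, -1.6]
opening: 0.0295
gripper_force: 60.0
t: 5.27
tool_pos: [0.602, 0.0452, 0.2232]
orientation: [-0.819, -3.032, -0.001]
force: [-0.4, 0.4, -1.4]
opening: 0.0289
gripper_force: 60.0
[0.60216252 0.04550761 0.22359222]
```

View pics/over.png

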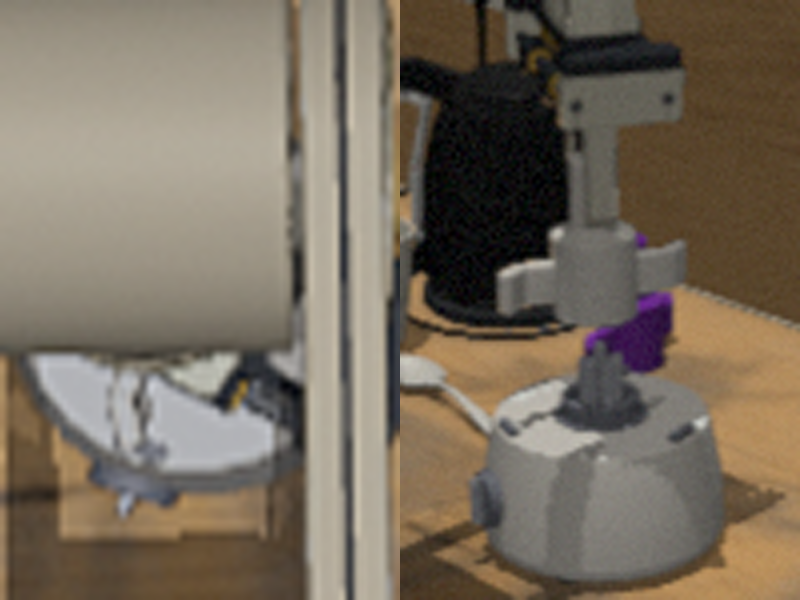

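The blade hangs upright over the spindle: hub centre column about 596 and spindle about 600 in the right half of the crop. I'll check that numerically against the projected axis.

```bash
python3 - <<'E'
from h import *
s=read_camera("scene");im=s["image"];st=robot.read_state();print(st["tool_pos"],st["force"],st["orientation"])
g=cv2.cvtColor(im,cv2.COLOR_BGR2GRAY).astype(int)
print("hub row",g[212,280:312]); print("tip",g[222:234,292:302])
P=lambda x,y,z:proj(s,[x,y,z])[0]
print(P(.603,.043,.14),P(.603,.043,.185),P(.602,.0445,.185), P(.603,.043,.16))
E
```

```text
[0.60224831 0.04540454 0.22369443] [-0.59326835 -0.17587614 -1.53598022] [-8.17894405e-01 -3.03309513e+00 -3.16585777e-04]
hub row [112 110 110 107 108 100  92 104 103  98 100 101 105 103 105 105 103 104
 103 101  98  98  97  94  88  80  92 100 100 107 104 103]
tip [[125 129 133 115  83  70  72  61  45  38]
 [141 130 108  96  75  63  60  42  32  40]
 [135 109  86  67  58  51  37  34  35  38]
 [127  92  70  70  76  69  45  29  33  42]
 [120  86  72  78  87  85  57  27  37  32]
 [124  75  44  65  84  80  62  27  40  41]
 [116  71  43  56  78  73  65  58  64  70]
 [ 94  75  75  77  78  70  76  79  81  84]
 [ 86  87  85  80  72  73  79  81  91  86]
 [ 85  86  87  81  72  77  79  78  79  77]
 [ 80  83  84  77  68  75  80  78  76  78]
 [ 76  80  79  75  70  75  83  80  79  77]]
[296.90754679 224.94998461] [296.51900328 208.40673614] [295.82144899 208.36245721] [296.73547097 217.64888646]
```

Aligned to about 1 mm. I'll correct by (+1,-2) mm and lower it so the pilot enters the socket, watching the force.

```bash
python3 -m inch '[1,-2,0,-1,10, 1,-2,-4,-1,10, 1,-2,-8,-1,10, 1,-2,-12,-1,10, 1,-2,-16,-1,10, 1,-2,-18,-1,10, 1,-2,-20,-1,10, 1,-2,-22,-1,10, 1,-2,-24,-1,10, 1,-2,-24,-1,10]' && python3 -m inch '[0,0,-1,0,10, 0,0,-2,0,10, 0,0,-3,0,10, 0,0,-4,0,10, 0,0,-4,0,10]'
```

```text
t: 6.25
tool_pos: [0.6035, 0.0419, 0.1992]
orientation: [-0.847, -3.025, 0.0]
force: [0.5, 0.2, -1.5]
opening: 0.0293
gripper_force: 60.0
t: 6.67
tool_pos: [0.6036, 0.042, 0.1954]
orientation: [-0.847, -3.025, 0.0]
force: [-0.4, -0.9, -1.1]
opening: 0.0296
gripper_force: 60.0
```

```bash
python3 -m inch '[0,0,-1,0,10, 0,0,-2,0,10, 0,0,-3,0,10, 0,0,-3,0,10]' && python3 -m inch '[0,0,-1,0,10, 0,0,-2,0,10, 0,0,-3,0,10, 0,0,-3,0,10]'
```

```text
t: 7.0
tool_pos: [0.6036, 0.042, 0.1923]
orientation: [-0.847, -3.025, 0.0]
force: [0.6, 0.7, -1.3]
opening: 0.0293
gripper_force: 60.0
t: 7.33
tool_pos: [0.6037, 0.042, 0.1894]
orientation: [-0.847, -3.025, -0.0]
force: [0.7, 0.2, -1.5]
opening: 0.0295
gripper_force: 60.0
```

It has passed the spline tops (underside at about 0.126) without force, so it is meshed. Continuing down to the seat.

```bash
python3 -m inch '[0,0,-2,0,10, 0,0,-4,0,10, 0,0,-6,0,10, 0,0,-8,0,10, 0,0,-10,0,10, 0,0,-10,0,10]' && python3 -m inch '[0,0,-2,0,10, 0,0,-4,0,10, 0,0,-6,0,10, 0,0,-8,0,10, 0,0,-10,0,10, 0,0,-10,0,10]'
```

```text
t: 7.83
tool_pos: [0.6039, 0.0424, 0.1793]
orientation: [0.847, 3.025, 0.001]
force: [2.5, 5.1, -1.9]
opening: 0.0293
gripper_force: 60.0
t: 8.33
tool_pos: [0.6039, 0.0424, 0.1695]
orientation: [0.847, 3.025, 0.001]
force: [2.6, 4.9, -0.8]
opening: 0.0295
gripper_force: 60.0
```

It's meshed with a small side force, so I'll ease 1 mm towards +y and press on to the seat.

```bash
python3 -m inch '[0.5,1,0,0,10, 0.5,1,-2,0,10, 0.5,1,-4,0,10, 0.5,1,-6,0,10, 0.5,1,-8,0,10, 0.5,1,-8,0,10]' && python3 -m inch '[0,0,-1,0,10, 0,0,-2,0,10, 0,0,-3,0,10, 0,0,-3,0,10]'
```

```text
t: 8.83
tool_pos: [0.6042, 0.0427, 0.162]
orientation: [0.847, 3.025, -0.001]
force: [-1.9, 2.0, 4.6]
opening: 0.029
gripper_force: 60.0
t: 9.17
tool_pos: [0.6043, 0.0427, 0.1597]
orientation: [0.847, 3.025, -0.0]
force: [-2.4, 2.1, 7.8]
opening: 0.0295
gripper_force: 60.0
```

```bash
python3 -m inch '[0,0,-1,0,10, 0,0,-2,0,10, 0,0,-2,0,10]' && python3 -m inch '[0,0,-1,0,10, 0,0,-1,0,10]'
```

```text
t: 9.42
tool_pos: [0.6043, 0.0427, 0.158]
orientation: [0.847, 3.024, -0.001]
force: [-4.2, 2.0, 10.4]
opening: 0.0295
gripper_force: 60.0
t: 9.58
tool_pos: [0.6044, 0.0427, 0.1574]
orientation: [0.847, 3.024, -0.0]
force: [-5.9, 2.2, 13.7]
opening: 0.0291
gripper_force: 60.0
```

Stop reached: the force is stiffening and the TCP is at 0.1574, against 0.1575 expected. A bit more push, a little side relief, and a look.

```bash
python3 -m inch '[-0.5,0,-1,0,10, -0.5,0,-1.5,0,10, -0.5,0,-1.5,0,10, -0.5,0,-1.5,0,10]'; python3 - <<'E'
from h import *
s=read_camera("scene");cv2.imwrite("pics/end.png",cv2.resize(s["image"][150:300,222:372],(600,600),interpolation=cv2.INTER_CUBIC))
st=robot.read_state();print(st["t"],st["tool_pos"],st["force"],st["gripper_force"])
E
```

```text
t: 9.92
tool_pos: [0.6044, 0.0426, 0.1574]
orientation: [0.846, 3.023, 0.0]
force: [-7.4, 2.4, 19.7]
opening: 0.0294
gripper_force: 60.0
9.9667 [0.60443292 0.04263533 0.15736195] [-7.19998691  1.75560927 20.4044823 ] 60.00461518764496
```

View pics/end.png

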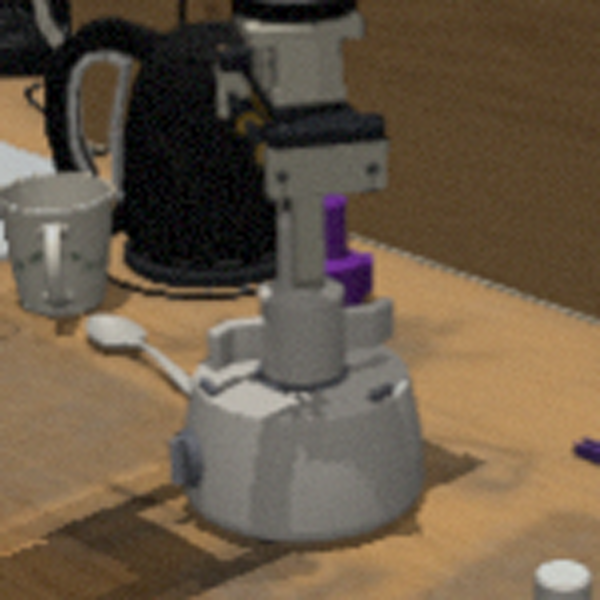

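The blade sits upright and flat on the housing (hub foot about (303,380)), with no visible gap. It is still gripped, and the z force is about 20 N against the 10.5 N the stop needs. Handing in.

```bash
python3 -c "
from plant import job
print(job.close_job())"
```

```text
the job is handed in; nothing more can be done
None
```

The kneading blade is meshed on the spindle and fully home with the seat ring at its stop; I handed the job in at about 10 s, still gripping the knob and pressing down with about 20 N, and never touched the slicing disc.

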